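# Wheel balancer: hold the distance gauge at its calibration mark

### The arm

A 6-joint arm with a two-finger parallel gripper is mounted at the origin on the work surface. World frame = base frame: x ahead of the robot, y to its left, z up, the work surface at z = 0. Lengths are in m, angles in degrees, forces in N, time in s.
With the tool pointing down it reaches from about 0.4 to 0.825 m from the base axis. Payload 7 kg.
Tool frame: the origin (TCP) lies at the very end of the fingers, on their centre line; the grasp point (between the pads) lies 19 mm behind it (ctrl.grip_point_offset is the distance from the TCP to the grasp point, in m); x points along the fingers, z is the direction in which the jaws open and shut, and the axes are right-handed (so a half turn about x gives the same grasp; the last joint's range is limited). The gripper opens to 88 mm and grips with 3 to 60 N. Pads are 19 mm wide; open, the fingers measure 130 mm over their backs; the gripper's body (78 mm by 193 mm) begins 47 mm behind the grasp point.
Start: joints at [-60.155, 20.546, 0.682, 0, -70.136, -16.507], TCP at [0.156, -0.657, 0.227] pointing down, gripper open.
Joint ranges: [-176.03, 176.03], [-82.01, 121.73], [-58.28, 71.71], [-173.87, 95.51], [-174.79, -0.11], [-173.66, 173.66]. Speed limits (degrees/s): [136.94, 136.94, 172.46, 180, 180, 180].

### API

Orientations are given as [roll, pitch, yaw] about the fixed x, y, z axes, in that order (R = Rz(yaw) Ry(pitch) Rx(roll)).
In Python, from plant import get_obs, snapshot, calibration, close_job, ctrl gives the robot as it stands.
- The arm moves only by the tool move_arm, never from a script. Its argument "commands" is a list that holds one entry, the list of rows, each a list of 4 numbers: the shift along the tool's x, y, z in cm, then the turn about the tool's x in rad. In form: [[[dx, dy, dz, spin], ...]]. A call has 1 to 8 rows; each row shifts and turns the commanded pose from where the row before left it, along the tool's axes as they then stand; what a row does not reach is not made up. A row lasts 1/10 s, in which the tool goes at most 50 mm and 8.59 degrees, less where a joint would pass 70% of its speed; a pose out of reach is approached as far as the arm can. A call with a gripper value outside its range is refused whole. "jaw" is the finger opening in cm, from 0 to 8.76, set as the call begins (left out, the last holds). The fingers move at their own pace and stop on an object; the grip force is fixed at half the most. Time passes only in rows, so rows that do not move let the fingers close. It gives the time, the measured TCP pose, the force and the opening at its end, in the units of the state.
- get_obs(): the state, without advancing time (a new reading comes with each control period).
- snapshot(name): name is "scene" or "top" or "wrist"; returns (picture, depth): 400x640x3 uint8, red, green, blue; 400x640 float32, m along the optical axis (not along the pixel's ray), 0 where there is no reading.
- calibration(name): a dict with "mtx" (3x3 intrinsics, pixels), "T" (4x4, takes a point from camera to world coordinates); the wrist camera has in their place "tool_from_camera" (4x4, takes a point from camera to tool coordinates, whose origin is the TCP and whose axes are the tool frame's). Camera axes: x right, y up, looking along -z (the intrinsics and any distortion apply to the point x, -y, -z); pixel columns grow to the right and rows downward; lengths in m; the calibration is good to about 2 mm. A picture is of the moment at which its call begins: read the wrist's pose just before it. calibration takes no time and is no camera call.
- close_job(): hands the job in, once; it reports no verdict.
The state is a dict: "clock": time; "joint_pos": joint angles; "qvel": joint speeds; "tau": joint torques, N m; "tool_pos": TCP position; "orientation": TCP orientation; "force": force on the tool from outside, world axes, zero at the start; "moment": the same for the moment, N m; "opening": finger opening in m.
Only numpy, scipy, OpenCV 4.12 (cv2) and the standard library are available. Lean on these libraries where they do the work, as an engineer would, in place of code of your own. Each camera call takes 0.05 s, during which the arm holds its last target. There are 200 camera calls.

### The job

The wheel balancer is calibrating its distance gauge and wants it held at 150 mm. Push the gauge's lock button fully down, then pull the gauge arm out by its handle until the 150 mm line (the third full-width line after the zero line) is at the outer edge of the guide, and keep it there: the arm springs home if let go, so finish while still holding the handle, steady on the mark. Leave the cone, the hammer and the wing nut lying in the weight tray as they are.

Things in the scene. Friction and masses are not known exactly. Their poses are not given: they have to be found in the camera images.
- balancer: Fixed floor-standing wheel balancer, grey cabinet 520 x 400 mm (own x -120..400, y 0..400), black weight tray on top (floor 125, rim 155 mm high), console at the far edge to 195. Origin: on the gauge axis, on the cabinet's side face, at bench height; z up; the gauge pulls out to own -y. Yaw within 0.2 rad. The spindle sticks out at own x 215, height 30 (flange radius 85, shaft 20, to y -236).
- lock_button_top (a point): Centre of the top of the lock button: round black mushroom head, 28 mm across, 8 thick, on a short stem on top of the gauge's guide (dark block 46 mm wide in x, reaching 70 mm out from the cabinet face, top at height 122). Height 136 mm when up, 50 mm out from the face. Pushed straight down.
- lock_button (a joint): Travel of the lock button in m: 0 up (arm locked in its home position), 0.009 fully down (arm free; free from about 0.006). Takes about 3 N to push and stays down when let go (no spring).
- gauge_slide (a joint): How far the gauge arm is pulled out, m: 0 home, 0.25 end stop, along the balancer's own -y. Always starts home and locked. A spring pulls it home (3 N at home, 4.5 N at 150 mm), plus about 1 N of sliding friction.
- scale_index (a point): Fixed point where the scale is read: on the bar's top at the guide's outer edge, height 106 mm, 70 mm out from the cabinet face. The arm is a flat bright bar 22 mm wide with black lines every 10 mm, full-width ones every 50 mm (0, 50, 100, 150...). Home: zero line at this edge, the rest hidden inside; pulled out 150 mm, the 150 mm line is at this edge.
- handle_grip (a point): Middle of the gauge arm's handle: an upright black round grip fixed on the arm's end, 68 mm tall, 23 mm thick (28 at foot, 26 near top), standing from height 114 to 182 mm, 155 mm out from the cabinet face when home. This point lies on its axis at height 156 mm, 42 mm above its foot, and moves with the arm. Nothing stands beside or above the grip.
- gauge_arm: The sliding gauge arm: graduated bar, end block, handle and crank. Its origin coincides with the balancer's when home and moves with it; axes as the balancer's. The 12 mm round crank with a rim tip runs below the handle (heights 88 to 106 mm), 119 mm to the balancer's own +x.
- cone: Bystander in the weight tray: steel centring cone 104 mm across, 54 mm tall; origin at the centre of its underside. To be left alone.
- weight_hammer: Bystander in the weight tray: small hammer with a wooden handle, 200 mm long; origin at its underside. To be left alone.
- wing_nut: Bystander in the weight tray: dark steel spindle nut with two wings, 140 mm across the wings, 40 mm tall; origin at the centre of its underside. To be left alone.

How it is judged (in metres and radians):
On the way, in this order (a step that is already met when the one before it is completed fails the run):
1. the lock button is pushed down while the gauge arm is still home (value of joint lock_button above 0.007 m and value of joint gauge_slide below 0.01 m), for 0.1 s.
2. the gauge arm, held by its handle, is at the 150 mm mark (value of joint gauge_slide between 0.146 and 0.154 m and contact force between the fingers and gauge_arm above 2 N and distance between the grasp point and handle_grip below 0.05 m), for 0.3 s.
At the end, for the whole second after the job is handed in: The gauge arm stands at 150 mm, within 4 mm, and still (under 10 mm/s), with the lock button down, held there by the gripper: the fingers press on the arm with over 2 N and the gripper's grasp point is at the handle (within 50 mm of its middle), through the last second (all of step 2 and velocity of joint gauge_slide between -0.01 and 0.01 m/s and value of joint lock_button above 0.006 m); the arm keeps its last pose, push and grip.
It fails at once if a thing in the weight tray was moved by more than 20 mm (distance of any of cone, weight_hammer, wing_nut from where it was at the start of the episode above 0.02 m).
It also fails if it takes over 45 s, if anything falls off the work surface, if the arm or the gripper's body presses on something with over 40 N, if the wrist force passes 120 N, or if a joint passes its speed limit or range.

## Working session

There is one attempt and no reset: what is moved stays moved. The work goes in short steps, Python scripts to look and compute and a tool call to move; the robot and the scene stay as the last step left them, time stands still between calls to the robot, and variables do not carry over. Pictures are saved under pics/ and viewed, about 8 in all and at most 12, crops included, and the job is handed in when it is done.

Besides the shell and the picture viewer there is one more tool, called after "Request:" as name(argument=value, ...), one argument or row to a line, values as JSON. move_arm: Moves the arm, as the interface text tells. Its arguments: {"type":"object","properties":{"commands":{"type":"array"},"jaw":{"type":"number"}},"required":["commands"]}

```bash
mkdir -p pics; ls; cat > h.py <<'E'
import numpy as np, cv2, sys
from plant import get_obs, snapshot, calibration, close_job, ctrl
from scipy.spatial.transform import Rotation as R
def toolT(o=None):
    o=o or get_obs(); T=np.eye(4); T[:3,:3]=R.from_euler('xyz',o['orientation'],degrees=True).as_matrix(); T[:3,3]=o['tool_pos']; return T
def snap(name,out=None):
    c=calibration(name); T=toolT()@c['tool_from_camera'] if name=='wrist' else c['T']
    im,d=snapshot(name)
    if out: cv2.imwrite('pics/'+out,im[:,:,::-1])
    np.savez('last_%s.npz'%name,im=im,d=d,T=T,K=c['mtx'],dist=np.array(c.get('dist',[0])))
    return np.array(T),np.array(c['mtx']),im,d
def load(name):
    z=np.load('last_%s.npz'%name); return z['T'],z['K'],z['im'],z['d']
def ray(T,K,u,v):
    p=np.linalg.inv(K)@[u,v,1]; d=T[:3,:3]@[p[0],-p[1],-p[2]]; return T[:3,3],d
def onz(T,K,u,v,z):
    o,d=ray(T,K,u,v); return o+d*(z-o[2])/d[2]
def dep(T,K,d,u,v):
    o,r=ray(T,K,u,v); return o+r*d[v,u]
def proj(T,K,p):
    q=np.linalg.inv(T)@[*p,1]; x=K@[q[0],-q[1],-q[2]]; return x[:2]/x[2]
E
python3 - <<'E'
from h import *
print(get_obs()); print(ctrl.grip_point_offset)
for n in('scene','top'):
    T,K,im,d=snap(n,n+'0.png'); print(n,T.round(3).tolist(),K.round(1).tolist(),calibration(n).keys())
print(calibration('wrist'))
E
```

```text
pics
{'clock': 0.0, 'joint_pos': array([-6.01542358e+01,  2.05896301e+01,  6.34521426e-01, -2.15995932e-02,
       -7.01351326e+01, -1.65104354e+01]), 'qvel': array([ 0.02539909, -0.07645621, -0.01142555,  0.12388986, -0.01867018,
        0.02633472]), 'tau': array([ 1.81842082e-03, -5.82716811e+01,  2.93071175e+01,  6.99735090e+00,
        6.83311999e-03, -1.44059295e-04]), 'tool_pos': array([ 0.15560197, -0.65632283,  0.22564408]), 'orientation': array([  3.83115486,  89.9075017 , 107.15912803]), 'force': array([ 0.40013845, -0.39007022, -0.06922657]), 'moment': array([-0.03566994, -0.05191922, -0.0262999 ]), 'opening': 0.0873863936014377}
0.0188
scene [[0.146, -0.738, 0.659, 1.051], [0.989, 0.1, -0.108, 0.076], [0.014, 0.668, 0.744, 0.636], [0.0, 0.0, 0.0, 1.0]] [[386.4, 0.0, 313.7], [0.0, 386.4, 197.7], [0.0, 0.0, 1.0]] dict_keys(['mtx', 'T'])
top [[-0.004, 0.992, -0.123, 0.504], [-1.0, -0.004, 0.001, 0.144], [0.0, 0.123, 0.992, 0.776], [0.0, 0.0, 0.0, 1.0]] [[392.8, 0.0, 326.1], [0.0, 392.8, 200.7], [0.0, 0.0, 1.0]] dict_keys(['mtx', 'T'])
{'mtx': array([[291.80048704,   0.        , 318.8294542 ],
       [  0.        , 291.80048704, 198.88895416],
       [  0.        ,   0.        ,   1.        ]]), 'tool_from_camera': array([[ 9.21929345e-04,  2.95553608e-01, -9.55325711e-01,
        -1.57622176e-01],
       [-7.23350104e-05,  9.55326135e-01,  2.95553669e-01,
         8.02122077e-02],
       [ 9.99999572e-01, -2.03376105e-04,  9.02122071e-04,
        -6.08320707e-05],
       [ 0.00000000e+00,  0.00000000e+00,  0.00000000e+00,
         1.00000000e+00]])}
```

View pics/top0.png

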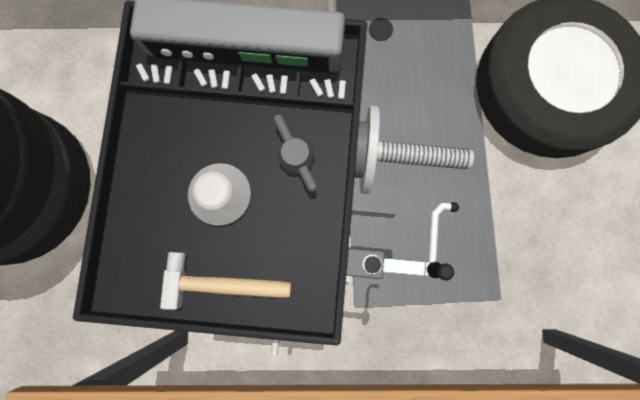

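View pics/scene0.png

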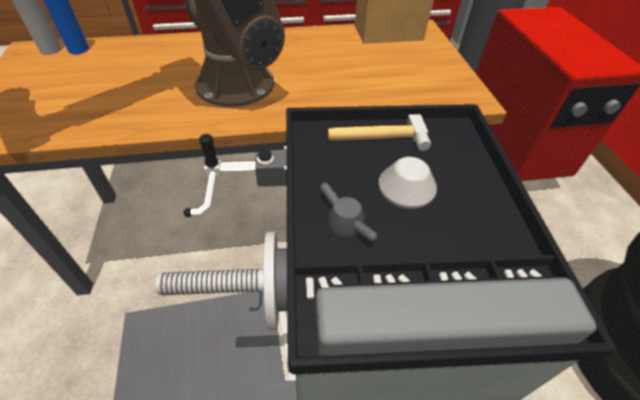

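The top view shows the button at about (372,264) and the handle top at about (446,271). In the scene view the button is at (265,155) and the handle runs from (205,137) to (212,168). Next I'll triangulate both.

```bash
python3 - <<'E'
from h import *
t=load('top');s=load('scene')
print('btn136',onz(t[0],t[1],372,264,.136),onz(s[0],s[1],265,155,.136))
print('hnd182',onz(t[0],t[1],446,271,.182),onz(s[0],s[1],206,137,.182))
def tri(a,b):
    (o,d),(p,e)=ray(t[0],t[1],*a),ray(s[0],s[1],*b)
    A=np.c_[d,-e];x,*_=np.linalg.lstsq(A,p-o,rcond=None);P,Q=o+d*x[0],p+e*x[1];return (P+Q)/2,np.linalg.norm(P-Q)
print(tri((372,264),(265,155)),tri((446,271),(206,137)))
print('depth',dep(t[0],t[1],t[3],372,264),dep(s[0],s[1],s[3],265,155),dep(t[0],t[1],t[3],446,271))
print('tray edges')
for uv in((364,22),(339,343)):print(onz(t[0],t[1],*uv,.155))
a=cv2.resize(t[2][190:310,330:480],None,fx=5,fy=5,interpolation=2)
cv2.imwrite('pics/c1.png',a[:,:,::-1])
b=cv2.resize(s[2][120:225,175:300],None,fx=5,fy=5,interpolation=2);cv2.imwrite('pics/c2.png',b[:,:,::-1])
E
```

```text
btn136 [0.48047664 0.0705461  0.136     ] [0.48639838 0.07184429 0.136     ]
hnd182 [ 0.47143569 -0.03425383  0.182     ] [ 0.47514595 -0.03129984  0.182     ]
(array([0.48037931, 0.07088136, 0.13085528]), np.float64(0.0018553988750789768)) (array([ 0.47140027, -0.03342342,  0.17954216]), np.float64(0.0030105944688488292))
depth [0.48048888 0.07058416 0.13632955] [0.48599956 0.07184119 0.13564661] [ 0.47145954 -0.03412388  0.18243188]
tray edges
[0.88474094 0.07883046 0.155     ]
[0.36241888 0.12523224 0.155     ]
```

View pics/c1.png

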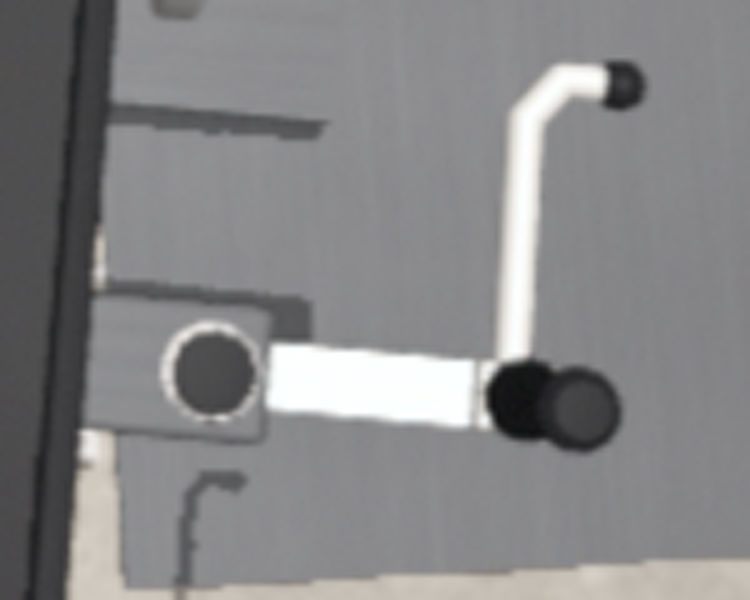

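Crop c1 agrees: button at (372.4,264) and handle top at (446,272), about 105 mm apart, as it should be. The handle direction and the tray edge both give a yaw of about -5°.

```bash
cat >> h.py <<'E'
def go(target,jawdir=None):
    T=toolT(); d=T[:3,:3].T@(np.array(target)-T[:3,3])
    print('clock',get_obs()['clock'],'tcp',T[:3,3].round(4),'axes',T[:3,:3].round(3).tolist()); print('shift cm',(d*100).round(2))
    if jawdir is not None:
        j=T[:3,:3].T@np.array([*jawdir,0]); a=-np.arctan2(j[1],j[2]); a=(a+np.pi/2)%np.pi-np.pi/2; print('spin',a)
E
python3 - <<'E'
from h import *
go([.48,.071,.227],[.088,.996])
E
```

```text
clock 0.1 tcp [ 0.1556 -0.6564  0.2257] axes [[-0.0, -0.973, -0.231], [0.001, -0.231, 0.973], [-1.0, 0.0, 0.002]]
shift cm [-4.000e-02 -4.834e+01  6.330e+01]
spin 0.32080394556603276
```

Request:
move_arm(
  commands=[
    [[0, -3.5, 3, 0], [0, -3.5, 3, 0], [0, -3.5, 3, 0], [0, -3.5, 3, 0], [0, -3.5, 3, 0], [0, -3.5, 3, 0], [0, -3.5, 3, 0], [0, -3.5, 3, 0]],
  ],
  jaw=0,
)

```text
clock: 0.9
tool_pos: [0.3734, -0.3569, 0.2265]
orientation: [2.0, 90.0, 105.3]
force: [0.2, 0.2, 0.5]
opening: 0.0291
```

Request:
move_arm(
  commands=[
    [[0, -2.5, 4, 0], [0, -2.5, 4, 0], [0, -2.5, 4, 0], [0, -2.5, 4, 0], [0, -2.5, 4, 0], [0, -2.5, 4, 0], [0, -2.5, 4, 0], [0, 0, 0, 0]],
  ],
)

```text
clock: 1.7
tool_pos: [0.4799, -0.0417, 0.2264]
orientation: [-59.9, 90.0, 43.7]
force: [0.2, 0.0, 0.5]
opening: 0.0001
```

Request:
move_arm(
  commands=[
    [[0, 0, 0, 0.107], [0, 0, 0, 0.107], [0, 0, 0, 0.107], [0, 0, 0, 0], [0, 0, 0, 0]],
  ],
)

```text
clock: 2.2
tool_pos: [0.4782, -0.0461, 0.2264]
orientation: [100.7, 90.0, -174.2]
force: [0.7, 0.1, -0.3]
opening: 0.0003
```

```bash
python3 - <<'E'
from h import *
go([.48,.071,.227],[.088,.996])
T,K,im,d=snap('wrist','w1.png'); print('pred btn',proj(T,K,[.481,.071,.136]),'hnd',proj(T,K,[.4715,-.0342,.182]))
E
```

```text
clock 2.2 tcp [ 0.4782 -0.0461  0.2264] axes [[-0.0, -0.996, 0.085], [-0.0, 0.085, 0.996], [-1.0, 0.0, -0.0]]
shift cm [-0.06  0.82 11.68]
spin 0.002757130748403114
pred btn [451.16116959 194.84673488] hnd [334.4528417  211.82444259]
```

View pics/w1.png

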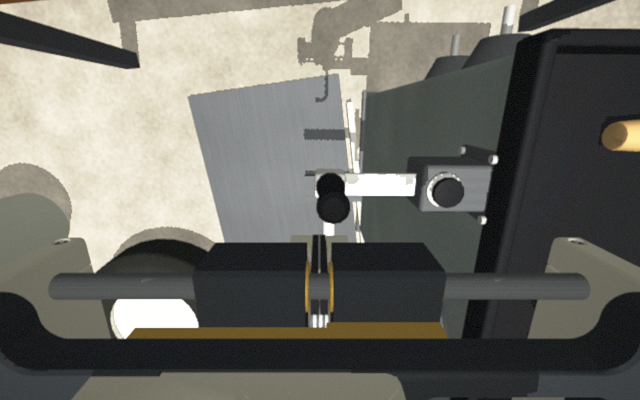

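In w1 the button is at (447,192) and the handle top at (333,208), within 3-4 px of the predictions. I'll refine from these and move above the button.

```bash
python3 - <<'E'
from h import *
T,K,im,d=load('wrist')
print(onz(T,K,447,192,.136),dep(T,K,d,447,192)); print(onz(T,K,333,208,.182),dep(T,K,d,333,208))
s=load('scene');S=ray(s[0],s[1],265,155);W=ray(T,K,447,192)
A=np.c_[W[1],-S[1]];x,*_=np.linalg.lstsq(A,S[0]-W[0],rcond=None);print('tri',W[0]+W[1]*x[0],S[0]+S[1]*x[1])
go([.482,.069,.146])
E
```

```text
[0.47804866 0.06721621 0.136     ] [0.47828975 0.06753817 0.13524945]
[ 0.46844647 -0.0350526   0.182     ] [ 0.4688027  -0.03503159  0.18097288]
tri [0.48016156 0.0700379  0.12942219] [0.47963201 0.07179173 0.13000443]
clock 2.25 tcp [ 0.4783 -0.0461  0.2264] axes [[-0.0, -0.996, 0.086], [-0.0, 0.086, 0.996], [-1.0, 0.0, -0.0]]
shift cm [ 8.04  0.61 11.5 ]
```

Request:
move_arm(
  commands=[
    [[0, 0.2, 3.83, 0], [0, 0.3, 3.83, 0], [0, 0.3, 3.82, 0], [2.5, 0, 0, 0], [2.5, 0, 0, 0], [2, 0, 0, 0], [0, 0, 0, 0], [0, 0, 0, 0]],
  ],
)

```text
clock: 3.05
tool_pos: [0.4808, 0.069, 0.157]
orientation: [165.6, 90.0, -109.4]
force: [0.2, 0.2, 0.7]
opening: 0.0008
```

```bash
python3 - <<'E'
from h import *
go([.48,.069,.136])
T,K,im,d=snap('wrist','w2.png'); 
a=cv2.resize(im[150:370,220:440],None,fx=2.7,fy=2.7);cv2.imwrite('pics/w2c.png',a[:,:,::-1])
E
```

```text
clock 3.05 tcp [0.4808 0.069  0.157 ] axes [[-0.0, -0.996, 0.087], [-0.001, 0.087, 0.996], [-1.0, 0.0, -0.001]]
shift cm [ 2.1   0.08 -0.01]
```

View pics/w2c.png

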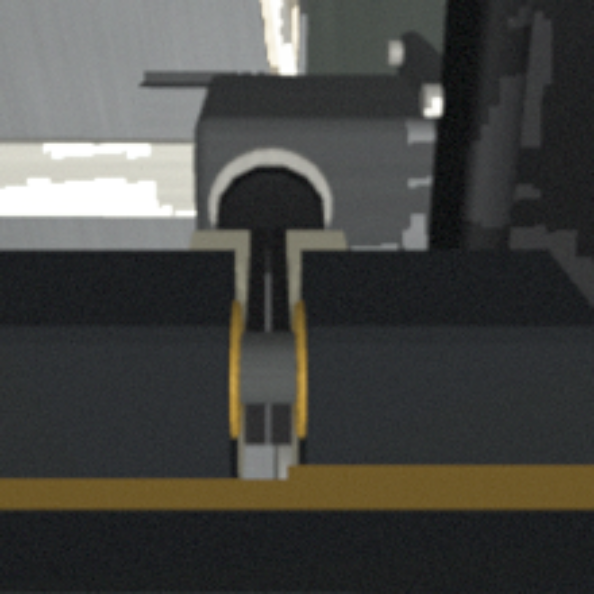

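The fingertips sit centred over the button (crop column about 268). Now I'll press.

Request:
move_arm(
  commands=[
    [[1, 0, 0, 0], [0.6, 0, 0, 0], [0.4, 0, 0, 0], [0.3, 0, 0, 0], [0.3, 0, 0, 0], [0.3, 0, 0, 0], [0, 0, 0, 0], [0, 0, 0, 0]],
  ],
)

```text
clock: 3.9
tool_pos: [0.4807, 0.0693, 0.1274]
orientation: [-46.1, 90.0, 38.8]
force: [0.2, 0.2, -0.5]
opening: 0.0002
```

Request:
move_arm(
  commands=[
    [[0.1, 0, 0, 0], [0, 0, 0, 0], [0.1, 0, 0, 0], [0, 0, 0, 0], [0, 0, 0, 0]],
  ],
)

```text
clock: 4.4
tool_pos: [0.4811, 0.0693, 0.1271]
orientation: [-77.3, 89.9, 7.7]
force: [-5.7, -0.8, 15.6]
opening: 0.0003
```

It reached a hard stop at 15.6 N with the TCP at z=0.127, so the button is fully down. Next I'll go up and over to the handle.

Request:
move_arm(
  commands=[
    [[-3, 0, 0, 0], [-4, 0, 0, 0], [-2, 0, 0, 0], [0, 0, -3.5, 0], [0, 0, -3.5, 0], [0, 0.1, -3.4, 0], [0, 0, 0, 0], [0, 0, 0, 0]],
  ],
  jaw=8.7,
)

```text
clock: 5.2
tool_pos: [0.4705, -0.0349, 0.2156]
orientation: [-53.7, 90.0, 31.1]
force: [1.2, -0.3, -1.5]
opening: 0.059
```

```bash
python3 - <<'E'
from h import *
go([.470,-.0345,.137],[.088,.996]); print(get_obs()['opening'])
T,K,im,d=snap('wrist','w3.png')
print(proj(T,K,[.47,-.0345,.182]))
E
```

```text
clock 5.2 tcp [ 0.4705 -0.0349  0.2156] axes [[0.0, -0.996, 0.09], [0.0, 0.09, 0.996], [-1.0, -0.0, 0.0]]
shift cm [7.86 0.05 0.03]
spin -0.0019047167498664752
0.058967401473803624
[319.51699178 226.57974983]
```

View pics/w3.png

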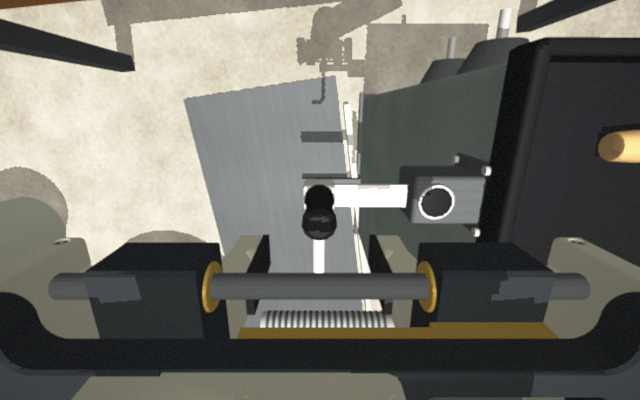

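The handle top is at (319,224) against a prediction of (319.5,226.6), and it lies between the fingers. The button (436,201) looks sunk. Next: descend and grip.

Request:
move_arm(
  commands=[
    [[0, 0, 0, 0], [0, 0, 0, 0], [2, 0, 0, 0], [2, 0, 0, 0], [2, 0, 0, 0], [1.8, 0, 0, 0], [0, 0, 0, 0], [0, 0, 0, 0]],
  ],
)

```text
clock: 6.05
tool_pos: [0.4707, -0.0339, 0.1378]
orientation: [139.8, 90.0, -135.2]
force: [0.6, 0.6, 0.4]
opening: 0.0868
```

Request:
move_arm(
  commands=[
    [[0, 0, 0, 0], [0, 0, 0, 0], [0, 0, 0, 0], [0, 0, 0, 0], [0, 0, 0, 0], [0, 0, 0, 0], [0, 0, 0, 0], [0, 0, 0, 0]],
  ],
  jaw=0,
)

```text
clock: 6.85
tool_pos: [0.4704, -0.0343, 0.1376]
orientation: [121.0, 90.0, -154.0]
force: [-0.4, -0.4, 0.4]
opening: 0.0287
```

Request:
move_arm(
  commands=[
    [[0, 0, 0, 0], [0, 0, 0, 0], [0, 0, 0, 0]],
  ],
)

```text
clock: 7.15
tool_pos: [0.4704, -0.0347, 0.1375]
orientation: [158.5, 90.0, -116.6]
force: [0.8, -6.1, -1.3]
opening: 0.0245
```

Gripped at an opening of 24.5 mm. Pulling out about 14.5 cm.

Request:
move_arm(
  commands=[
    [[0, 0, -1, 0], [0, 0, -2, 0], [0, 0, -2, 0], [0, 0, -2, 0], [0, 0, -2, 0], [0, 0, -2, 0], [0, 0, -1, 0], [0, 0, 0, 0]],
  ],
)

```text
clock: 7.95
tool_pos: [0.4592, -0.1544, 0.1375]
orientation: [57.4, 89.9, 142.2]
force: [-4.6, 4.2, 4.0]
opening: 0.0248
```

Request:
move_arm(
  commands=[
    [[0, 0, -1, 0], [0, 0, -1, 0], [0, 0, -0.5, 0], [0, 0, 0, 0], [0, 0, 0, 0], [0, 0, 0, 0]],
  ],
)

```text
clock: 8.55
tool_pos: [0.4569, -0.178, 0.1375]
orientation: [72.8, 89.9, 157.7]
force: [-5.2, 4.0, 4.1]
opening: 0.0248
```

```bash
python3 - <<'E'
from h import *
T=toolT();print(T[:3,3],(T[:2,3]-[.4704,-.0345])@[-.0875,-.996],get_obs()['force'])
T,K,im,d=snap('wrist','w4.png'); t=snap('top','t4.png'); s=snap('scene','s4.png')
a=cv2.resize(im[150:270,300:480],None,fx=4,fy=4,interpolation=2)
b=cv2.resize(t[2][235:295,350:530],None,fx=4,fy=4,interpolation=2)
cv2.imwrite('pics/m4.png',np.vstack([a[:340],b])[:,:,::-1])
E
```

```text
[ 0.45692391 -0.17802975  0.13745915] 0.1441347887804275 [-5.2197744   4.00135842  4.0827252 ]
```

View pics/m4.png

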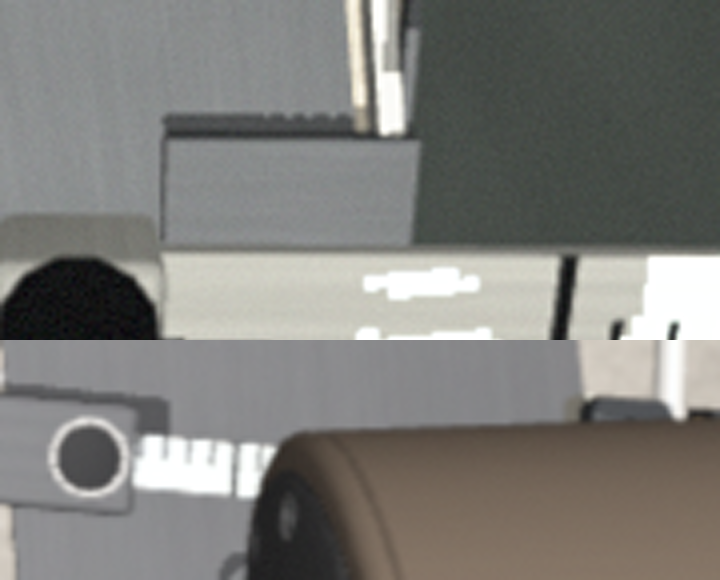

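The top crop shows the full-width 100 mm line at column 236 and the guide edge at column 133, which is about 44 mm apart. So the arm is at about 144 mm, matching the TCP travel of 144.1 mm. I'll add 6 mm and check the wrist view.

Request:
move_arm(
  commands=[
    [[0, 0, -0.3, 0], [0, 0, -0.3, 0], [0, 0, 0, 0], [0, 0, 0, 0], [0, 0, 0, 0]],
  ],
)

```text
clock: 9.2
tool_pos: [0.4564, -0.1839, 0.1375]
orientation: [70.2, 89.9, 155.2]
force: [-5.4, 4.0, 4.9]
opening: 0.0247
```

```bash
python3 - <<'E'
from h import *
T=toolT();print(T[:3,3],(T[:2,3]-[.4704,-.0345])@[-.0875,-.996],get_obs()['force'])
T,K,im,d=snap('wrist','w5.png'); t=snap('top','t5.png')
a=cv2.resize(im[185:260,360:560],None,fx=4,fy=4,interpolation=2)
b=cv2.resize(t[2][250:285,360:460],None,fx=8,fy=8,interpolation=2)
cv2.imwrite('pics/m5.png',np.vstack([a,b])[:,:,::-1])
E
```

```text
[ 0.45640945 -0.18390314  0.13747294] 0.15002969971149763 [-5.41185667  3.99366291  4.92913741]
```

View pics/m5.png

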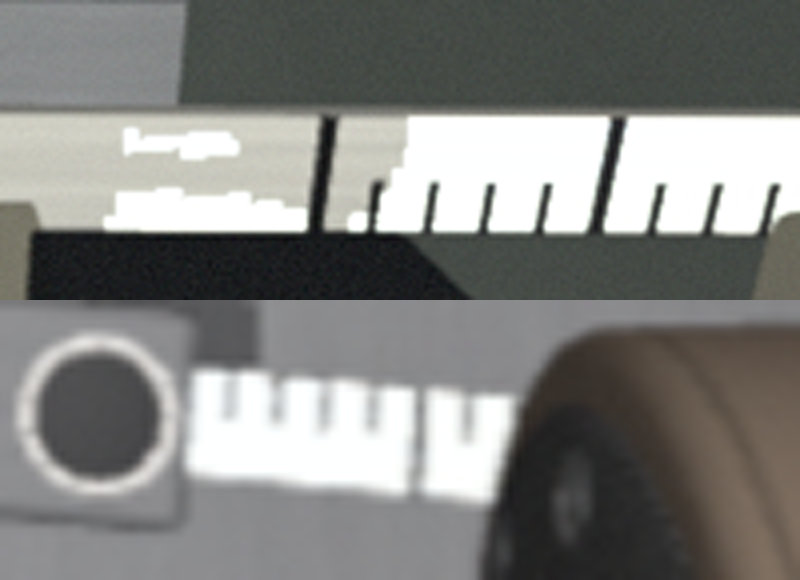

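In m5 the 110-140 ticks put the 150 line at about column 184. The guide edge is at column 192, or about 181 after parallax correction to bar height. That reads about 150.5 mm, and TCP travel gives 150.0 mm. The button is still down. I'll hold briefly, then hand in.

Request:
move_arm(
  commands=[
    [[0, 0, 0, 0], [0, 0, 0, 0], [0, 0, 0, 0], [0, 0, 0, 0], [0, 0, 0, 0]],
  ],
)

```text
clock: 9.8
tool_pos: [0.4564, -0.1839, 0.1375]
orientation: [71.0, 89.9, 156.0]
force: [-4.4, 4.6, 4.3]
opening: 0.0248
```

```bash
python3 - <<'E'
from h import *
T=toolT();o=get_obs();print(T[:3,3],(T[:2,3]-[.4704,-.0345])@[-.0875,-.996],o['opening'],o['qvel'].round(2))
print(close_job())
E
```

```text
[ 0.45638529 -0.18389694  0.13748364] 0.15002563751673156 0.024788712541918962 [ 0.05  0.04  0.07 -0.02 -0.03  0.03]
the job is handed in; nothing more can be done
None
```

I pushed the lock button fully down, pulled the gauge arm out to the 150 mm line, and handed the job in with the gripper still holding the handle. It took about 10 s of the 45 s allowed; no verdict is reported.

- **Lock button:** it met a hard stop at about 15.6 N with the fingertips at height 127 mm. It still looked sunk in the last wrist view I checked for it, taken before the pull.
- **Gauge position:** the tool travelled 150.0 mm from where it gripped the handle. The scale lines seen from above read about 150.5 mm, allowing for viewing angle. The two agree well within the 4 mm tolerance.
- **Hold:** the arm was steady in the last readings, and the fingers stayed closed on the grip at 24.8 mm. Finger force on the handle is not measured directly.
- **Weight tray:** the arm never touched the cone, hammer or wing nut, though I took no separate measurement of them afterwards.

One small disagreement: the first camera positions from different views differed by 2–5 mm. I settled it with close wrist views before pressing the button and before gripping the handle.

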